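# Fetch the enlarger lens from behind the bottles and fit it

## Task

Clear the bottle and the jar out of the plywood caddy and stand both in the empty white print tray; then fetch the metal spacer ring and the enlarger lens from behind them and fit them to the grey lens panel: first the ring flat into the round recess, then the lens, narrow end down, fully home in the ring, without dropping it. Only when the lens is fitted, put the bottle and the jar back, each on the very spot where it stood at the start (to about a centimetre). Keep both upright and leave the film tank, beaker and tongs alone.

Things in the scene. Friction and masses are not known exactly. Their poses are not given: they have to be found in the camera images.
- bottle: Loose amber bottle, black cap, round, 145 mm tall, about 0.35 kg. Body 58 mm diameter up to 95 mm, shoulder narrowing to a 24 mm neck at 112 mm; cap 32 mm diameter from 115 to 145 mm height, a good grip (fingertips above 112 mm). Origin: centre of its underside, z up. Stands in the caddy's front row, left or right; its starting place is where it must return.
- jar: Loose white wide-mouth jar with grey lid, round, 108 mm tall, about 0.3 kg. Body 60 mm diameter, lid 64 mm diameter from 82 to 108 mm height, a good grip. Origin: centre of its underside, z up along it. It stands in the front row of the caddy beside the bottle; its starting place is where it must return.
- lens: Loose black enlarger lens, 56 mm tall, about 0.18 kg, standing on its narrow end in the caddy's back row, left or right. From below: steel barrel 40 mm diameter, 12 mm long, foot bevelled; black body 50 mm diameter from 12 to 50 mm; 42 mm front rim. Its shoulder at 12 mm rests on the ring: grip with fingertips above 14 mm. Origin: centre of underside. Fitted: 18 mm above the panel's origin.
- spacer: Loose plain aluminium ring lying flat in the caddy's back row beside the lens: 56 mm outside, 44 mm inside diameter, 22 mm high, about 0.07 kg, same either way up. Origin: centre of its underside, z up. It sinks 8 mm into the recess: grip its outside with fingertips above 9 mm height. Fitted: origin 8 mm above the panel's origin. The lens barrel has 2 mm play all round in its bore.
- caddy: Fixed plywood board 150 (x) by 200 mm (y), 12 mm thick, with cheeks 8 mm wide, 24 mm high at its two y ends, open at front and back. Origin: centre of its underside; x points from its front (robot side) to its back, z up. Bottle and jar stand on it 33 mm before its centre (-x), lens and ring 33 mm behind it (+x), each about 42 mm left or right of the middle.
- print_tray: Fixed empty white plastic print tray 150 mm (x) by 210 mm (y), 40 mm high, walls and floor 5 mm thick: the side area. Origin: centre of its underside on the table, z up.
- lens_panel: Fixed grey square lens panel 120 by 120 mm, 16 mm thick, lying on the table, with a central round recess 60 mm in diameter and 8 mm deep, bevelled by 2 mm at the mouth (the ring has about 2 mm play all round). Origin: centre of its underside on the table; the recess floor is 8 mm and the top 16 mm above it. z up.
- film_tank: Bystander: loose black film developing tank, round, 90 mm diameter, 102 mm tall. Origin: centre of its underside. Leave alone.
- beaker: Bystander: loose open steel beaker, round, 80 mm diameter, 85 mm tall. Origin: centre of its underside. Leave alone.
- tongs: Bystander: loose steel print tongs lying flat on the table nearest the robot, about 170 mm long (x), 52 mm wide, 14 mm high. Origin: middle of the tongs at table height. Leave alone.

How it is judged:
By the outcome, as a careful person would: the job done as asked, in the order asked, and still so for the second after the job is handed in, with the robot touching nothing.
It also fails if it takes over 138 s, if anything falls off the work surface, if the arm or the gripper's body presses on something with over 40 N, if the wrist force passes 120 N, or if a joint passes its speed limit or range.

## Robot

A 6-joint arm with a two-finger parallel gripper is mounted at the origin on the work surface. World frame = base frame: x ahead of the robot, y to its left, z up, the work surface at z = 0. Lengths are in mm, angles in rad, forces in N, time in s.
With the tool pointing down it reaches from about 350 to 875 mm from the base axis. Payload 4.2 kg.
Tool frame: the origin (TCP) lies on the front face of the gripper's body, between the roots of the fingers; the fingertips stand 73 mm ahead of it and the grasp point (between the pads) lies 54 mm ahead of it (bot.pinch_z is the z of the grasp point in the tool frame, in mm); z points along the fingers, y is the line along which they close (so a half turn about z gives the same grasp; the last joint's range is limited). The gripper opens to 85 mm and grips with 20 to 120 N. Pads are 22 mm wide; open, the fingers measure 114 mm over their backs; the gripper's body (76 mm by 85 mm) begins 54 mm behind the grasp point. The pads swing forward as they close: fully open they stand 13 mm farther back than shut.
Start: joints at [-0.926, 0.385, 0.008, 0, -1.194, -0.259], TCP at [235.201, -579.034, 303.912] pointing down, gripper open.
Joint ranges: [-3.14, 3.14], [-1.21, 2.06], [-1.07, 1.41], [-3.16, 2.05], [-2.99, -0.16], [-3.1, 3.1]. Speed limits (rad/s): [2.79, 2.79, 3.14, 3.14, 3.14, 3.14].

## Interface

Orientations are given as a rotation vector (axis times angle).
In Python, from cell import bot, optics gives the robot as it stands.
- The arm moves only by the shell command python3 -m inch 'ROWS'. ROWS is JSON, a list of rows, each a list of 7 numbers: the shift along the tool's x, y, z in cm, then the turn, a rotation vector about the tool's x, y, z in rad, then the opening, from 0 (shut) to 1 (fully open). A call has 1 to 8 rows; each row shifts and turns the commanded pose from where the row before left it, along the tool's axes as they then stand; what a row does not reach is not made up. A row lasts 1/8 s, in which the tool goes at most 62.5 mm and 10.7 degrees, less where a joint would pass 70% of its speed; a pose out of reach is approached as far as the arm can. A call with a gripper value outside its range is refused whole. The fingers move at their own pace and stop on an object; the grip force is fixed at half the most. Time passes only in rows, so rows that do not move let the fingers close. It gives the time, the measured TCP pose, the force, the opening and the grip force at its end, in the units of the state.
- bot.read_state(): the state, without advancing time (a new reading comes with each control period).
- optics.snapshot(name): name is "side" or "top" or "wrist"; returns a dict with "img" (400x640x3 uint8, blue, green, red), "fx", "fy", "cx", "cy" (pixels), "extrinsics" (4x4, takes a point from world to camera coordinates); the wrist camera has in their place "hand_eye" (4x4, takes a point from camera to tool coordinates, whose origin is the TCP and whose axes are the flange's). Camera axes: x right, y down, z forward; pixel columns grow to the right and rows downward; lengths in mm; the calibration is good to about 2 mm. A picture is of the moment at which its call begins: read the wrist's pose just before it. There is no depth.
- bot.close_job(): hands the job in; it is judged then, once.
The state is a dict: "t": time; "joint_pos": joint angles; "joint_velocities": joint speeds; "joint_efforts": joint torques, N m; "eef_pos": TCP position; "orientation": TCP orientation; "contact_force": force on the tool from outside, world axes, zero at the start; "torque": the same for the moment, N m; "gripper_width": finger opening in mm; "grip_force": force on a finger pad.
Only numpy, scipy, OpenCV 4.12 (cv2) and the standard library are available. Lean on these libraries where they do the work, as an engineer would, in place of code of your own. Each camera call takes 0.05 s, during which the arm holds its last target. There are 200 camera calls.

## Working session

There is one attempt and no reset: what is moved stays moved. The work goes in short steps, Python scripts to look and compute and a shell command to move; the robot and the scene stay as the last step left them, time stands still between calls to the robot, and variables do not carry over. Pictures are saved under pics/ and viewed, at most 14 in all, crops included, and the job is handed in when it is done.

```bash
ls; mkdir -p pics
python3 - <<'E'
from cell import bot, optics
import cv2
s=bot.read_state(); print({k:s[k] for k in('t','eef_pos','orientation','contact_force','gripper_width')},bot.pinch_z)
for n in('top','side'):
    d=optics.snapshot(n); cv2.imwrite(f'pics/{n}0.png',d['img']); print(n,d['fx'],d['cx'],d['cy'],d['extrinsics'])
E
```

```text
pics
{'t': 0.0, 'eef_pos': array([ 235.04509743, -578.66716462,  302.82436313]), 'orientation': array([ 0.60187695, -3.08286619, -0.00330646]), 'contact_force': array([-0.51274613,  0.06068597,  0.19890021]), 'gripper_width': 85.417226412044} 53.900000000000006
top 466.290029757586 312.996751214673 204.82256132636493 [[ 1.62741011e-02 -9.99865663e-01  1.95176241e-03 -4.16542031e+01]
 [-9.97963195e-01 -1.63634938e-02 -6.16579089e-02  5.72882394e+02]
 [ 6.16815637e-02 -9.44360000e-04 -9.98095433e-01  1.27954326e+03]
 [ 0.00000000e+00  0.00000000e+00  0.00000000e+00  1.00000000e+00]]
side 448.1287108587914 309.264234038487 201.48138121799505 [[-9.28563662e-01 -3.70677764e-01 -1.91708377e-02  5.29912670e+02]
 [-2.75493707e-01  7.22895389e-01 -6.33660378e-01  1.82805957e+02]
 [ 2.48742322e-01 -5.83112556e-01 -7.73373781e-01  9.48875542e+02]
 [ 0.00000000e+00  0.00000000e+00  0.00000000e+00  1.00000000e+00]]
```

View pics/top0.png

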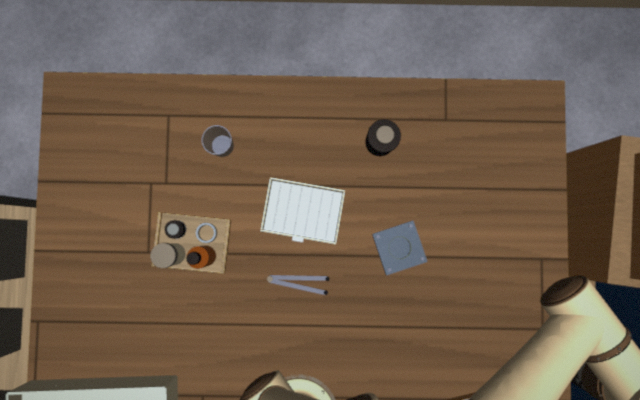

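View pics/side0.png

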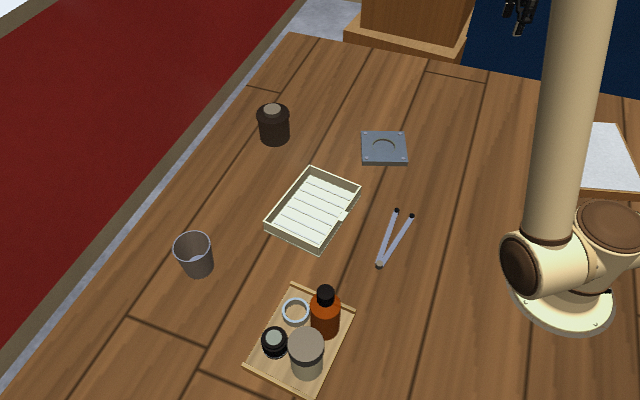

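The top view shows the caddy centred near pixel (192,243), with the jar (164,256), bottle (198,258), lens (175,229) and ring (206,232). The tray is at (303,210) and the panel at (400,248). The side view agrees. I'll turn these into coarse positions and move the wrist camera closer.

```bash
cat > h.py <<'E'
import numpy as np, cv2
from scipy.spatial.transform import Rotation as R
from cell import bot, optics
def snap(n):
    s=bot.read_state(); d=optics.snapshot(n)
    K=np.array([[d['fx'],0,d['cx']],[0,d['fy'],d['cy']],[0,0,1]])
    if n=='wrist':
        T=np.eye(4); T[:3,:3]=R.from_rotvec(s['orientation']).as_matrix(); T[:3,3]=s['eef_pos']
        C=T@d['hand_eye']
    else: C=np.linalg.inv(d['extrinsics'])
    return d['img'],K,C
def ray(K,C,u,v,z):
    r=C[:3,:3]@np.linalg.solve(K,[u,v,1]); o=C[:3,3]
    return (o+r*(z-o[2])/r[2])
def proj(K,C,p):
    q=K@(C[:3,:3].T@(np.array(p,float)-C[:3,3])); return q[:2]/q[2]
def yaw(Rm): return np.degrees(np.arctan2(Rm[1,1],Rm[0,1]))  # heading of tool y
def go(x,y,z,yawdeg=None):
    """tool-frame shift (cm) and turn to TCP goal; turn applied after shift. yaw = heading of closing line"""
    s=bot.read_state(); Rm=R.from_rotvec(s['orientation']).as_matrix()
    d=Rm.T@(np.array([x,y,z])-s['eef_pos'])/10
    out=[np.round(d,2)]
    if yawdeg is None: yawdeg=yaw(Rm)
    a=np.radians((yawdeg-yaw(Rm)+90)%180-90); yy=np.radians(yaw(Rm))+a
    ty=np.array([np.cos(yy),np.sin(yy),0]); tz=np.array([0,0,-1.]); G=np.c_[np.cross(ty,tz),ty,tz]
    out.append(np.round((R.from_matrix(Rm.T@G)).as_rotvec(),3))
    print('shift cm',out[0],'turn',out[1],'|j6',round(s['joint_pos'][5],2),'yaw',round(yaw(Rm),1))
E
python3 - <<'E'
from h import *
img,K,C=snap('top')
for n,u,v,z in[('jar',164,256,108),('bottlecap',194,258,145),('lens',174,229,68),('ring',206,232,34),('panel',400,248,16),('tray',303,210,40),('tongs',298,283,7),('tank',384,135,102),('beaker',216,139,85)]:
    print(n,ray(K,C,u,v,z).round())
print(optics.snapshot('wrist')['hand_eye'])
go(445,300,350,90); go(460,-170,350,90)
E
```

```text
jar [430. 348. 108.]
bottlecap [428. 262. 145.]
lens [500. 337.  68.]
ring [493. 259.  34.]
panel [ 458. -275.   16.]
tray [557.  -5.  40.]
tongs [356.   6.   7.]
tank [ 755. -216.  102.]
beaker [740. 229.  85.]
[[-5.81923810e-04 -9.61462503e-01 -2.74935477e-01  7.02964080e+01]
 [ 9.99999525e-01 -7.74419062e-04  5.91598283e-04 -1.32546583e+00]
 [-7.81714840e-04 -2.74935002e-01  9.61462497e-01 -6.99922948e+01]
 [ 0.00000000e+00  0.00000000e+00  0.00000000e+00  1.00000000e+00]]
shift cm [-52.51  73.54  -4.58] turn [ 0.001 -0.     0.386] |j6 -0.26 yaw 112.1
shift cm [-36.22  29.42  -4.64] turn [ 0.001 -0.     0.386] |j6 -0.26 yaw 112.1
```

```bash
python3 -m inch '[[0,0,0,0,0,0.13,1],[0,0,0,0,0,0.13,1],[0,0,0,0,0,0.126,1],[-3,4.3,-0.6,0,0,0,1],[-3,4.3,-0.6,0,0,0,1],[-3,4.3,-0.6,0,0,0,1],[-3,4.3,-0.6,0,0,0,1],[-3,4.3,-0.6,0,0,0,1]]'; python3 -m inch '[[-3,4.5,-0.8,0,0,0,1],[-3,4.4,-0.8,0,0,0,1],[0,0,0,0,0,0,1],[0,0,0,0,0,0,1]]'
python3 - <<'E'
from h import *
img,K,C=snap('wrist'); cv2.imwrite('pics/w1.png',img); np.savez('w1.npz',img=img,K=K,C=C)
go(445,-275,350,90); print(proj(K,C,[458,-275,16]))
E
```

```text
t: 1.2
eef_pos: [385.9, -362.5, 334.1]
orientation: [0.001, 3.142, 0.0]
contact_force: [0.5, 0.2, 0.0]
gripper_width: 85.5
grip_force: 0.0
t: 1.7
eef_pos: [445.1, -274.9, 349.7]
orientation: [0.001, -3.141, -0.0]
contact_force: [-0.2, 0.3, 0.5]
gripper_width: 85.7
grip_force: 0.0
shift cm [-0.02  0.04 -0.05] turn [ 0.    -0.001 -0.001] |j6 -1.33 yaw 90.0
[316.76608765 174.7892003 ]
```

View pics/w1.png

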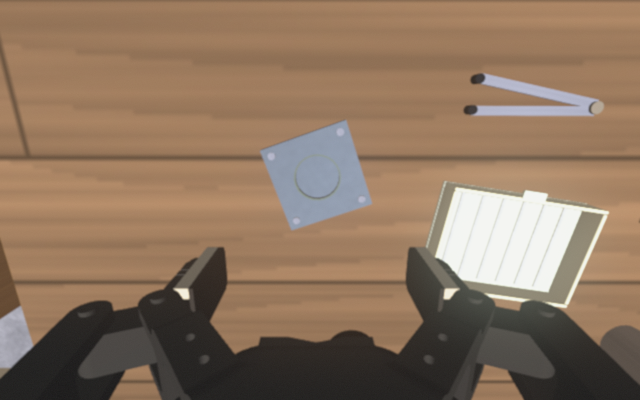

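The wrist view shows the panel centred near (317,176) with its recess, and the tray at right. I'll measure both by mask, then go to the caddy.

Run:
```python
from h import *
d=np.load('w1.npz'); img,K,C=d['img'],d['K'],d['C']
b=img.astype(int); m=((b[...,0]-b[...,2])>5).astype(np.uint8); m[:100]=0; m[245:]=0; m[:,:240]=0; m[:,400:]=0
c=max(cv2.findContours(m,cv2.RETR_EXTERNAL,cv2.CHAIN_APPROX_NONE)[0],key=cv2.contourArea)
M=cv2.moments(c); 
P=np.array([ray(K,C,*p[0],16)[:2] for p in c],np.float32); print('panel',cv2.minAreaRect(P))
g=cv2.cvtColor(img,cv2.COLOR_BGR2GRAY)[145:208,285:350]
cc=cv2.HoughCircles(cv2.resize(g,None,fx=4,fy=4,interpolation=2),cv2.HOUGH_GRADIENT,1,400,param1=60,param2=15,minRadius=70,maxRadius=110)
for x,y,r in cc[0]:
    u,v=285+(x+.5)/4-.5,145+(y+.5)/4-.5; print(u,v,r/4,'recess@16',ray(K,C,u,v,16),np.ptp([ray(K,C,u-r/4,v,16),ray(K,C,u+r/4,v,16)],0))
hsv=cv2.cvtColor(img,cv2.COLOR_BGR2HSV); m=((hsv[...,1]<50)&(hsv[...,2]>200)).astype(np.uint8); m[:,:420]=0
for c in cv2.findContours(m,cv2.RETR_EXTERNAL,cv2.CHAIN_APPROX_NONE)[0]:
    if cv2.contourArea(c)>400:
        P=np.array([ray(K,C,*p[0],5)[:2] for p in c],np.float32); print('trayfloor',cv2.minAreaRect(P))
go(445,300,350,90)
print([ray(K,C,u,v,40).round() for u,v in((447,183),(607,210),(568,305))])
```

```text
panel ((461.41436767578125, -274.7193908691406), (119.15280151367188, 118.99906921386719), 19.323322296142578)
316.75 175.75 20.75 recess@16 [ 459.32545414 -275.0212328    16.        ] [2.44165091e-02 5.62503388e+01 0.00000000e+00]
trayfloor ((570.19091796875, 21.13568878173828), (230.6492156982422, 174.21473693847656), 80.5237045288086)
trayfloor ((373.56744384765625, 7.669578552246094), (9.828758239746094, 141.07749938964844), 1.056147575378418)
trayfloor ((350.0933837890625, 12.172809600830078), (144.3475799560547, 9.062871932983398), 78.39910888671875)
shift cm [ 2.000e-02  5.754e+01 -3.000e-02] turn [ 0.    -0.001 -0.001] |j6 -1.33 yaw 90.0
[array([ 464., -108.,   40.]), array([500., 107.,  40.]), array([645.,  89.,  40.])]
```

```bash
python3 -m inch '[[0,5,0,0,0,0,1],[0,6,0,0,0,0,1],[0,6,0,0,0,0,1],[0,6,0,0,0,0,1],[0,6,0,0,0,0,1],[0,6,0,0,0,0,1],[0,6,0,0,0,0,1],[0,6,0,0,0,0,1]]'; python3 -m inch '[[0,5,0,0,0,0,1],[0,5,0,0,0,0,1],[0,0,0,0,0,0,1]]'
python3 - <<'E'
from h import *
img,K,C=snap('wrist'); cv2.imwrite('pics/w2.png',img); np.savez('w2.npz',img=img,K=K,C=C)
go(445,300,350,90)
E
```

```text
t: 2.75
eef_pos: [445.4, 195.5, 349.9]
orientation: [0.004, 3.141, -0.0]
contact_force: [1.2, -0.6, -0.3]
gripper_width: 85.4
grip_force: 0.0
t: 3.12
eef_pos: [445.9, 296.5, 348.7]
orientation: [0.001, -3.141, 0.002]
contact_force: [0.3, 0.0, 0.2]
gripper_width: 85.5
grip_force: 0.0
shift cm [ 0.08  0.5  -0.11] turn [-0.002 -0.001 -0.   ] |j6 -2.46 yaw 90.0
```

View pics/w2.png

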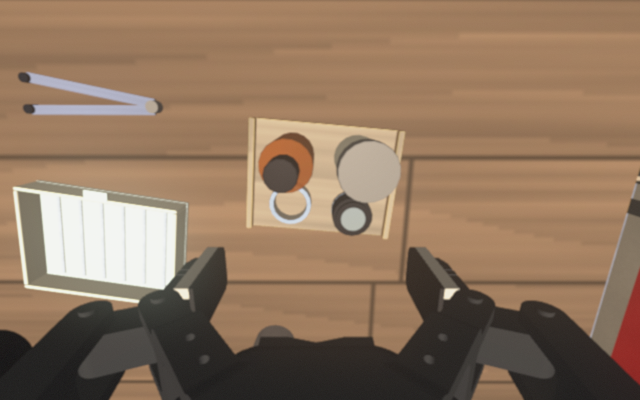

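The wrist view shows the bottle cap at about (281,174), the jar lid (369,171), the ring (291,203) and the lens rim (352,219). Next I'll fit these precisely.

```bash
cat > meas.py <<'E'
from h import *
def fit(m,K,C,z,seed,rad,name):
    mm=np.zeros_like(m); cv2.circle(mm,seed,rad,1,-1); m=(m&mm).astype(np.uint8); m=cv2.morphologyEx(m,cv2.MORPH_OPEN,np.ones((3,3),np.uint8))
    c=max(cv2.findContours(m,cv2.RETR_EXTERNAL,cv2.CHAIN_APPROX_NONE)[0],key=cv2.contourArea)
    P=np.array([ray(K,C,*p[0],z)[:2] for p in cv2.convexHull(c)],np.float32)
    (x,y),r=cv2.minEnclosingCircle(P); e=cv2.fitEllipse(np.array([ray(K,C,*p[0],z)[:2] for p in c],np.float32))
    print(name,'circ',round(x,1),round(y,1),'d',round(2*r,1),'ell',np.round(e[0],1),np.round(e[1],1)); return m
E
python3 - <<'E'
from meas import *
d=np.load('w2.npz'); img,K,C=d['img'],d['K'],d['C']
hsv=cv2.cvtColor(img,cv2.COLOR_BGR2HSV); h,s,v=[hsv[...,i] for i in range(3)]
for n,p in[('cap',(281,174)),('lid',(369,171)),('jarbody',(345,150)),('lensrim',(352,219)),('ring',(291,220)),('wood',(320,180)),('amber',(290,150)),('lensblk',(340,225))]: print(n,hsv[p[1],p[0]])
M=[fit((v<95)&(h<200),K,C,157,(281,174),28,'cap'),
fit((s<75)&(v>100),K,C,120,(369,171),36,'lid'),
fit((s<60)&(v>100),K,C,68,(352,219),16,'lensrim'),
fit((s<60)&(v>120),K,C,34,(291,203),26,'ring')]
cv2.imwrite('pics/m2.png',cv2.resize(np.vstack([np.hstack(M[:2]),np.hstack(M[2:])])[:, :]*255,(0,0),fx=.6,fy=.6))
for z in(24,36): print(z,[ray(K,C,*p,z)[:2].round(1) for p in((249,119),(404,131),(388,237),(248,228))])
E
```

```text
cap [13 54 89]
lid [ 17  43 189]
jarbody [14 48 90]
lensrim [ 36  13 190]
ring [107  22 206]
wood [ 17  74 215]
amber [ 12 166 183]
lensblk [13 49 84]Traceback (most recent call last):
  File "<stdin>", line 5, in <module>
  File "meas.py", line 3, in fit
    mm=np.zeros_like(m); cv2.circle(mm,seed,rad,1,-1); m=(m&mm).astype(np.uint8); m=cv2.morphologyEx(m,cv2.MORPH_OPEN,np.ones((3,3),np.uint8))
                         ~~~~~~~~~~^^^^^^^^^^^^^^^^^^
cv2.error: OpenCV(4.12.0) :-1: error: (-5:Bad argument) in function 'circle'
> Overload resolution failed:
>  - img data type = bool is not supported
>  - Expected Ptr<cv::UMat> for argument 'img'
```

```bash
sed -i 's/mm=np.zeros_like(m);/m=m.astype(np.uint8); mm=np.zeros_like(m);/' meas.py
python3 - <<'E'
from meas import *
d=np.load('w2.npz'); img,K,C=d['img'],d['K'],d['C']
hsv=cv2.cvtColor(img,cv2.COLOR_BGR2HSV); h,s,v=[hsv[...,i] for i in range(3)]
M=[fit((v<115)&(s<110),K,C,157,(281,174),25,'cap'),
fit((s<62)&(v>150),K,C,120,(369,171),36,'lid'),
fit((s<40)&(v>130),K,C,68,(352,219),16,'lensrim'),
fit((s<45)&(v>120),K,C,34,(291,203),26,'ring')]
M=[m.astype(np.uint8)[100:260,230:420]*255 for m in M]
cv2.imwrite('pics/m2.png',cv2.resize(np.vstack([np.hstack(M[:2]),np.hstack(M[2:])]),(0,0),fx=2,fy=1.8))
for z in(24,36): print(z,[ray(K,C,*p,z)[:2].round(1) for p in((249,119),(404,131),(388,237),(248,228))])
E
```

```text
cap circ 428.7 264.4 d 33.6 ell [428.9 264. ] [29.2 33. ]
lid circ 434.7 347.7 d 63.1 ell [434.7 347.8] [61.3 61.8]
lensrim circ 502.9 339.9 d 30.7 ell [503.  339.9] [29.5 29.8]
ring circ 493.9 260.3 d 57.3 ell [494.3 260.3] [50.7 52. ]
24 [array([385.3, 210.5]), array([400.1, 406.9]), array([545.7, 396. ]), array([532.3, 200.2])]
36 [array([385.1, 213. ]), array([399.4, 403.5]), array([540.6, 392.9]), array([527.5, 203.1])]
```

View pics/m2.png

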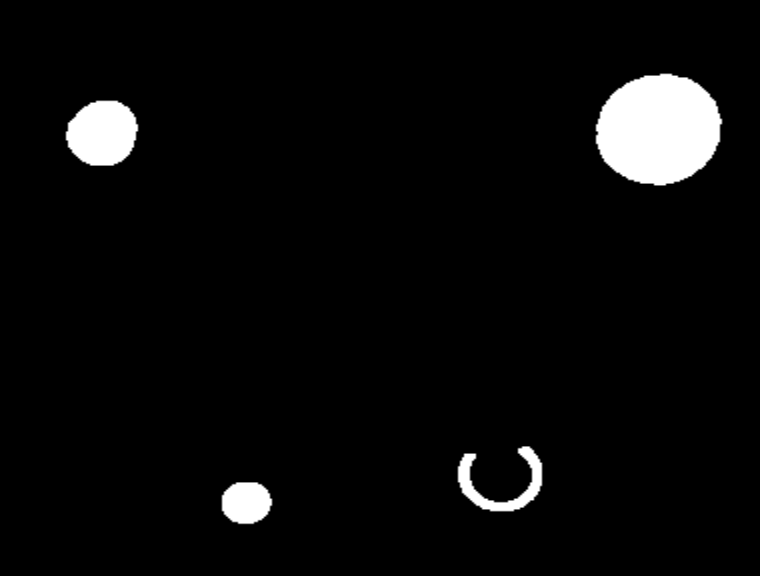

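Bottle at (429,264), jar at (435,348), caddy rotated by about -4.3°. Now the bottle.

```bash
python3 -m inch '[[1.7,-3.1,3,0,0,0,1],[0,0,4,0,0,0,1],[0,0,4,0,0,0,1],[0,0,3,0,0,0,1],[0,0,0.9,0,0,0,1],[0,0,0,0,0,0,1]]'
python3 - <<'E'
from h import *
go(429,264.3,200,90)
E
```

```text
t: 3.92
eef_pos: [428.9, 263.1, 201.2]
orientation: [0.002, 3.141, -0.0]
contact_force: [0.0, 0.4, 0.9]
gripper_width: 85.5
grip_force: 0.0
shift cm [-0.01  0.12  0.12] turn [-0.     0.    -0.002] |j6 -2.45 yaw 89.9
```

```bash
python3 -m inch '[[0,0.12,0.1,0,0,0,0.5],[0,0,0,0,0,0,0.2],[0,0,0,0,0,0,0.2],[0,0,0,0,0,0,0.2],[0,0,0,0,0,0,0.1],[0,0,0,0,0,0,0.1],[0,0,0,0,0,0,0.1],[0,0,0,0,0,0,0.1]]'
python3 -m inch '[[0,0,0,0,0,0,0.1],[0,0,-0.5,0,0,0,0.1],[0,0,-2,0,0,0,0.1],[0,0,-3,0,0,0,0.1]]'
```

```text
t: 4.92
eef_pos: [428.7, 265.3, 200.8]
orientation: [-0.0, 3.141, 0.001]
contact_force: [-1.6, -1.2, 5.6]
gripper_width: 30.4
grip_force: 59.2
t: 5.42
eef_pos: [427.4, 264.5, 253.6]
orientation: [-0.001, -3.138, 0.005]
contact_force: [0.4, 0.5, -2.7]
gripper_width: 30.5
grip_force: 59.7
```

```bash
python3 -m inch '[[-0.6,-1.6,-1,0,0,0,0.1],[-1.2,-3.2,0,0,0,0,0.1],[-1.7,-4.5,0,0,0,0,0.1],[-1.7,-4.5,0,0,0,0,0.1],[-1.7,-4.5,0,0,0,0,0.1],[-1.7,-4.5,0,0,0,0,0.1],[-1.7,-4.5,0,0,0,0,0.1],[-1.2,-3,0,0,0,0,0.1]]'
python3 -m inch '[[-0.5,-1.4,0.6,0,0,0,0.1],[0,0,1,0,0,0,0.1],[0,0,2,0,0,0,0.1],[0,0,1,0,0,0,0.1],[0,0,0.5,0,0,0,0.1],[0,0,0,0,0,0,0.1]]'
python3 - <<'E'
from h import *
go(547.6,-53,194,90)
E
```

```text
t: 6.42
eef_pos: [542.6, -40.6, 263.3]
orientation: [-0.004, -3.138, -0.0]
contact_force: [0.6, 0.3, -3.0]
gripper_width: 30.3
grip_force: 60.0
t: 7.18
eef_pos: [548.3, -51.5, 213.8]
orientation: [0.001, -3.141, 0.0]
contact_force: [-0.2, -0.7, -3.3]
gripper_width: 30.3
grip_force: 59.9
shift cm [ 0.07 -0.15  1.98] turn [-0.    -0.     0.001] |j6 -1.77 yaw 90.0
```

Gentle final descent, watching the force.

```bash
python3 -m inch '[[0,0,0.8,0,0,0,0.1],[0,0,0.7,0,0,0,0.1],[0,0,0.3,0,0,0,0.1],[0,0,0.2,0,0,0,0.1],[0,0,0,0,0,0,0.1]]'
```

```text
t: 7.8
eef_pos: [548.5, -51.9, 194.0]
orientation: [0.0, 3.141, 0.0]
contact_force: [1.0, -0.7, -3.2]
gripper_width: 30.6
grip_force: 60.3
```

```bash
python3 -m inch '[[0,0,0.1,0,0,0,0.1],[0,0,0,0,0,0,0.1]]'; python3 -m inch '[[0,0,0.1,0,0,0,0.1],[0,0,0,0,0,0,0.1]]'
```

```text
t: 8.05
eef_pos: [548.7, -51.9, 193.8]
orientation: [-0.0, 3.14, -0.0]
contact_force: [-0.8, 0.2, 2.6]
gripper_width: 30.3
grip_force: 60.6
t: 8.3
eef_pos: [548.9, -52.0, 193.8]
orientation: [-0.001, 3.139, -0.001]
contact_force: [-2.5, -0.3, 8.5]
gripper_width: 30.6
grip_force: 61.3
```

```bash
python3 -m inch '[[0,0,0,0,0,0,1],[0,0,0,0,0,0,1],[0,0,0,0,0,0,1],[0,0,-1,0,0,0,1],[0,0,-3,0,0,0,1],[0,0,-4,0,0,0,1]]'
python3 - <<'E'
from h import *
go(434.8,347.8,230,90)
E
```

```text
t: 9.05
eef_pos: [548.0, -51.9, 272.5]
orientation: [-0.0, -3.14, 0.001]
contact_force: [0.8, 0.2, 0.6]
gripper_width: 85.1
grip_force: 0.0
shift cm [11.32 39.97  4.26] turn [-0.    -0.002 -0.   ] |j6 -1.77 yaw 90.0
```

```bash
python3 -m inch '[[1.3,5,0,0,0,0,1],[1.5,5,0,0,0,0,1],[1.5,5,0,0,0,0,1],[1.4,5,0,0,0,0,1],[1.4,5,0,0,0,0,1],[1.4,5,0,0,0,0,1],[1.4,5,0,0,0,0,1],[1.4,5,2,0,0,0,1]]'
python3 -m inch '[[0,0,2.5,0,0,0,1],[0,0,3,0,0,0,1],[0,0,2,0,0,0,1],[0,0,0,0,0,0,1]]'
python3 - <<'E'
from h import *
go(434.8,347.8,160,90)
E
```

```text
t: 10.05
eef_pos: [435.5, 350.6, 254.2]
orientation: [-0.001, 3.138, 0.006]
contact_force: [-0.1, 0.1, 0.2]
gripper_width: 85.8
grip_force: 0.0
t: 10.55
eef_pos: [435.0, 347.7, 176.0]
orientation: [-0.0, -3.14, 0.004]
contact_force: [-0.6, 0.5, 0.5]
gripper_width: 85.1
grip_force: 0.0
shift cm [0.02 0.01 1.6 ] turn [-0.002 -0.002 -0.   ] |j6 -2.54 yaw 90.0
```

```bash
python3 -m inch '[[0,0,1.2,0,0,0,1],[0,0,0.4,0,0,0,0.6],[0,0,0,0,0,0,0.5],[0,0,0,0,0,0,0.5],[0,0,0,0,0,0,0.5],[0,0,0,0,0,0,0.5],[0,0,0,0,0,0,0.5]]'
python3 -m inch '[[0,0,-0.5,0,0,0,0.5],[0,0,-2,0,0,0,0.5],[0,0,-3,0,0,0,0.5],[0,0,-2,0,0,0,0.5],[0,0,0,0,0,0,0.5]]'
python3 - <<'E'
from h import *
go(562.5,35,234,90)
E
```

```text
t: 11.42
eef_pos: [435.5, 348.2, 161.1]
orientation: [0.0, 3.141, 0.001]
contact_force: [-0.8, 0.6, 0.8]
gripper_width: 62.5
grip_force: 65.9
t: 12.05
eef_pos: [435.6, 348.4, 237.3]
orientation: [0.0, 3.14, 0.004]
contact_force: [0.2, 0.7, -2.9]
gripper_width: 62.3
grip_force: 66.1
shift cm [-12.69 -31.34   0.27] turn [ 0.003  0.002 -0.   ] |j6 -2.54 yaw 90.0
```

```bash
python3 -m inch '[[-0.6,-1.5,0,0,0,0,0.5],[-1.4,-3.2,0,0,0,0,0.5],[-2,-4.6,0,0,0,0,0.5],[-2,-4.6,0,0,0,0,0.5],[-2,-4.6,0,0,0,0,0.5],[-2,-4.6,0,0,0,0,0.5],[-1.8,-4.2,0,0,0,0,0.5],[-1,-2.8,0,0,0,0,0.5]]'
python3 -m inch '[[0,0,1,0,0,0,0.5],[0,0,2.5,0,0,0,0.5],[0,0,2.5,0,0,0,0.5],[0,0,1,0,0,0,0.5],[0,0,0.7,0,0,0,0.5],[0,0,0.2,0,0,0,0.5],[0,0,0,0,0,0,0.5]]'
python3 - <<'E'
from h import *
go(564,47,154,90)
E
```

```text
t: 13.05
eef_pos: [562.9, 44.1, 234.1]
orientation: [-0.004, -3.138, 0.002]
contact_force: [0.2, 0.6, -1.4]
gripper_width: 62.7
grip_force: 66.3
t: 13.92
eef_pos: [563.6, 47.3, 157.4]
orientation: [-0.0, 3.141, 0.0]
contact_force: [-0.4, 0.4, -2.7]
gripper_width: 62.5
grip_force: 66.3
shift cm [-0.04 -0.03  0.34] turn [0.    0.001 0.   ] |j6 -1.94 yaw 90.0
```

```bash
python3 -m inch '[[0,0,0.2,0,0,0,0.5],[0,0,0.1,0,0,0,0.5],[0,0,0,0,0,0,0.5]]'; python3 -m inch '[[0,0,0.1,0,0,0,0.5],[0,0,0,0,0,0,0.5]]'
```

```text
t: 14.3
eef_pos: [563.4, 47.1, 154.1]
orientation: [0.0, 3.141, 0.0]
contact_force: [-1.5, -0.7, -2.4]
gripper_width: 62.8
grip_force: 66.4
t: 14.55
eef_pos: [563.7, 47.2, 154.1]
orientation: [-0.0, 3.14, -0.0]
contact_force: [-1.1, 1.1, 5.4]
gripper_width: 62.6
grip_force: 67.0
```

```bash
python3 -m inch '[[0,0,0,0,0,0,0.85],[0,0,0,0,0,0,0.85],[0,0,0,0,0,0,0.85],[0,0,-2,0,0,0,0.85],[0,0,-5,0,0,0,1],[0,0,-4,0,0,0,1],[1,4,-1,0,0,0,1],[1.2,5,0,0,0,0,1]]'
python3 -m inch '[[1.2,5,0,0,0,0,1],[1.2,5,0,0,0,0,1],[1.2,4,0,0,0,0,1],[1.2,2,0,0,0,0,1],[1.2,0,0,0,0,0,1],[0,0,0,0,0,0,1]]'
python3 - <<'E'
from h import *
img,K,C=snap('wrist'); cv2.imwrite('pics/w3.png',img); np.savez('w3.npz',img=img,K=K,C=C)
print(bot.read_state()['eef_pos'])
for p in([495,260,34],[502,341,68]): print(proj(K,C,p))
E
```

```text
t: 15.55
eef_pos: [541.6, 137.6, 274.4]
orientation: [0.004, 3.139, 0.002]
contact_force: [0.6, 0.7, -0.7]
gripper_width: 85.4
grip_force: 0.0
t: 16.3
eef_pos: [480.7, 296.5, 272.9]
orientation: [0.0, -3.141, 0.001]
contact_force: [0.0, 0.5, -0.6]
gripper_width: 85.2
grip_force: 0.0
[481.20996038 296.40044279 273.07137796]
[282.69179664 194.15928224]
[364.08971394 210.5676774 ]
```

View pics/w3.png

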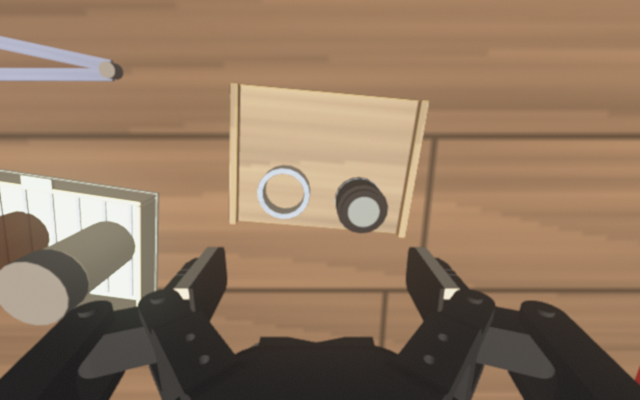

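The front row is empty and both objects stand upright in the tray. The ring is at (284,193) and the lens rim at (363,211). I'll measure both.

Run:
```python
from meas import *
d=np.load('w3.npz'); img,K,C=d['img'],d['K'],d['C']
hsv=cv2.cvtColor(img,cv2.COLOR_BGR2HSV); h,s,v=[hsv[...,i] for i in range(3)]
fit((s<50)&(v>130),K,C,34,(284,194),34,'ring')
fit((s<40)&(v>130),K,C,68,(364,211),20,'lensrim'); fit(v<110,K,C,62,(362,206),36,'lensbody')
go(495,260,180,175.7)
```

```text
ring circ 494.2 260.6 d 57.0 ell [494.1 260.5] [55.1 56.2]
lensrim circ 503.1 340.2 d 30.6 ell [503.1 340.3] [29.7 29.7]
lensbody circ 499.4 338.0 d 55.4 ell [499.6 338.4] [46.9 55.2]
shift cm [-1.38 -3.64  9.31] turn [-0.    -0.    -1.496] |j6 -2.41 yaw 90.0
```

```bash
python3 -m inch '[[-1.3,-3.6,2,0,0,0,1],[0,0,2,0,0,-0.18,1],[0,0,2,0,0,-0.18,1],[0,0,2,0,0,-0.18,1],[0,0,1,0,0,-0.18,1],[0,0,0,0,0,-0.18,1],[0,0,0,0,0,-0.18,1],[0,0,0,0,0,-0.18,1]]'
python3 -m inch '[[0,0,0,0,0,-0.18,1],[0,0,0,0,0,-0.056,1],[0,0,0,0,0,0,1]]'
python3 - <<'E'
from h import *
go(494.2,260.5,91,175.7)
E
```

```text
t: 17.35
eef_pos: [495.0, 260.1, 183.0]
orientation: [-1.856, 2.535, -0.0]
contact_force: [0.4, 0.2, -0.8]
gripper_width: 85.3
grip_force: 0.0
t: 17.73
eef_pos: [494.9, 260.2, 183.0]
orientation: [-2.134, 2.305, -0.0]
contact_force: [0.5, 0.5, -0.8]
gripper_width: 85.1
grip_force: 0.0
shift cm [-0.02  0.08  9.2 ] turn [-0.     0.    -0.002] |j6 -0.85 yaw 175.6
```

```bash
python3 -m inch '[[0,0.08,3,0,0,0,1],[0,0,3,0,0,0,1],[0,0,2,0,0,0,1],[0,0,1.2,0,0,0,1],[0,0,0,0,0,0,1]]'
python3 - <<'E'
from h import *
s=bot.read_state(); print(s['contact_force'])
img,K,C=snap('wrist'); cv2.imwrite('pics/w4.png',img)
go(494.2,260.5,91,175.7)
E
```

```text
t: 18.35
eef_pos: [493.6, 260.7, 90.3]
orientation: [2.135, -2.303, 0.0]
contact_force: [-0.2, -0.1, 0.2]
gripper_width: 85.0
grip_force: 0.0
[-0.22999569 -0.13770804  0.17034112]
shift cm [ 0.06 -0.03  0.01] turn [-0.  0. -0.] |j6 -0.85 yaw 175.7
```

View pics/w4.png

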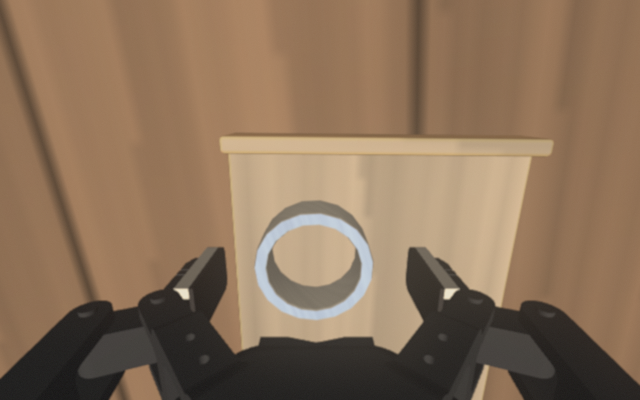

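```bash
python3 -m inch '[[0,0,0,0,0,0,0.7],[0,0,0,0,0,0,0.4],[0,0,0,0,0,0,0.4],[0,0,0,0,0,0,0.4],[0,0,0,0,0,0,0.4],[0,0,0,0,0,0,0.4]]'
python3 -m inch '[[0,0,-0.5,0,0,0,0.4],[0,0,-2,0,0,0,0.4],[0,0,-4,0,0,0,0.4],[0,0,-4,0,0,0,0.4],[0,0,-4,0,0,0,0.4],[0,0,0,0,0,0,0.4]]'
python3 - <<'E'
from h import *
img,K,C=snap('side'); u,v=proj(K,C,[494,260,180]).astype(int); print(u,v)
cv2.imwrite('pics/s1.png',cv2.resize(img[max(0,v-70):v+70,u-100:u+100],None,fx=3,fy=3,interpolation=2))
go(460,-275,236,110)
E
```

```text
t: 19.15
eef_pos: [494.0, 261.6, 92.7]
orientation: [-2.136, 2.301, -0.001]
contact_force: [-1.8, -0.4, 6.4]
gripper_width: 53.7
grip_force: 61.6
t: 19.9
eef_pos: [494.7, 262.2, 240.0]
orientation: [-2.131, 2.296, -0.001]
contact_force: [-0.1, -0.3, -2.0]
gripper_width: 53.8
grip_force: 63.2
292 270
shift cm [ 5.375e+01 -6.700e-01 -1.000e-02] turn [-0.     0.004  1.146] |j6 -0.85 yaw 175.7
```

View pics/s1.png

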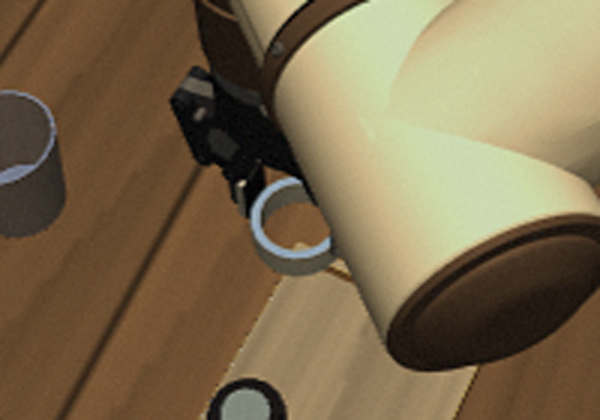

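The ring is held level, with the fingertips around its upper half. I'll carry it toward the panel and look from slightly short of it.

```bash
python3 -m inch '[[2,0,0,0,0,0,0.4],[4,0,0,0,0,0,0.4],[5.5,0,0,0,0,0,0.4],[5.5,0,0,0,0,0,0.4],[5.5,0,0,0,0,0,0.4],[5.5,0,0,0,0,0,0.4],[5.5,0,0,0,0,0,0.4],[5.5,0,0,0,0,0,0.4]]'
python3 -m inch '[[5.5,0,0,0,0,0,0.4],[2.3,-0.1,0,0,0,0,0.4],[1,0,0,0,0,0,0.4],[0,0,0,0,0,0,0.4],[0,0,0,0,0,0,0.4]]'
python3 - <<'E'
from h import *
img,K,C=snap('wrist'); cv2.imwrite('pics/w5.png',img); np.savez('w5.npz',img=img,K=K,C=C)
print(proj(K,C,[460,-275,16])); go(460,-275,140,175.7)
E
```

```text
t: 20.95
eef_pos: [462.5, -130.0, 234.7]
orientation: [2.135, -2.302, -0.003]
contact_force: [0.8, -0.0, -0.2]
gripper_width: 53.4
grip_force: 63.1
t: 21.58
eef_pos: [458.6, -214.8, 235.7]
orientation: [2.138, -2.302, -0.001]
contact_force: [-0.0, 1.0, -0.7]
gripper_width: 53.6
grip_force: 63.1
[309.55715301 123.39864312]
shift cm [ 6.01 -0.58  9.58] turn [0.    0.    0.001] |j6 0.04 yaw 175.8
```

View pics/w5.png

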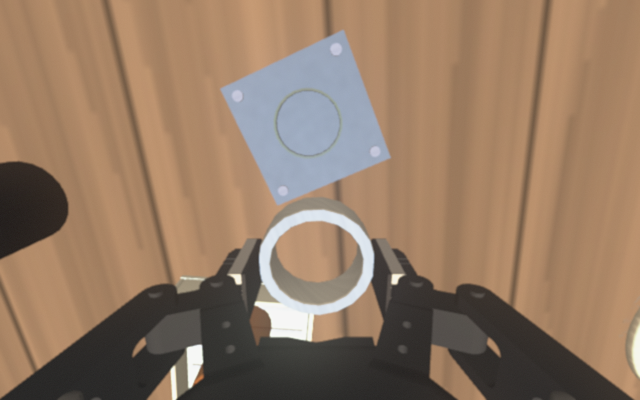

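```bash
cat > rec.py <<'E'
from h import *
def recess(img,K,C,seed,half=45,r=(28,40)):
    u0,v0=seed[0]-half,seed[1]-half
    g=cv2.cvtColor(img,cv2.COLOR_BGR2GRAY)[v0:v0+2*half,u0:u0+2*half]
    cc=cv2.HoughCircles(cv2.GaussianBlur(cv2.resize(g,None,fx=4,fy=4,interpolation=2),(0,0),2),cv2.HOUGH_GRADIENT,1,400,param1=40,param2=12,minRadius=r[0]*4,maxRadius=r[1]*4)
    x,y,rr=cc[0][0]; u,v=u0+(x+.5)/4-.5,v0+(y+.5)/4-.5
    print('hough',u,v,rr/4,ray(K,C,u,v,16))
    b=img.astype(int); hsv=cv2.cvtColor(img,cv2.COLOR_BGR2HSV)
    m=((b[...,0]-b[...,2])>5).astype(np.uint8); m2=np.zeros_like(m); m2[max(0,seed[1]-95):seed[1]+85,seed[0]-100:seed[0]+100]=1; m&=m2
    c=max(cv2.findContours(m,cv2.RETR_EXTERNAL,cv2.CHAIN_APPROX_NONE)[0],key=cv2.contourArea)
    print('square',cv2.minAreaRect(np.array([ray(K,C,*p[0],16)[:2] for p in c],np.float32)))
    # ring line (greenish bevel) inside panel
    mk=np.zeros_like(m); cv2.circle(mk,(int(u),int(v)),int(rr/4)+6,1,-1)
    l=(((b[...,0]-b[...,2])<18)&(mk>0)).astype(np.uint8)
    P=np.argwhere(l)[:,::-1]; 
    e=cv2.fitEllipse(np.array([ray(K,C,*p,16)[:2] for p in P],np.float32)); print('line',len(P),e)
E
python3 - <<'E'
from meas import *; from rec import recess
d=np.load('w5.npz'); img,K,C=d['img'],d['K'],d['C']
recess(img,K,C,(308,123))
hsv=cv2.cvtColor(img,cv2.COLOR_BGR2HSV); h,s,v=[hsv[...,i] for i in range(3)]
T=bot.read_state()['eef_pos'];print(T)
fit((s<30)&(v>185),K,C,T[2]-58.7,(317,261),60,'heldring')
E
```

```text
hough 310.0 122.0 32.975 [ 459.48951334 -276.22507473   16.        ]
square ((461.9144287109375, -274.5012512207031), (119.22993469238281, 119.51182556152344), 19.284374237060547)
line 612 ((461.82220458984375, -274.9582214355469), (60.746700286865234, 61.03032684326172), 73.41449737548828)
[ 458.71185877 -214.68263624  235.81973185]
heldring circ 459.0 -214.8 d 58.5 ell [ 458.8 -215.8] [53.1 56.7]
```

```bash
python3 -m inch '[[2,-0.3,0,0,0,0,0.4],[3,-0.4,1,0,0,0,0.4],[0.97,-0.04,3,0,0,0,0.4],[0,0,4,0,0,0,0.4],[0,0,3,0,0,0,0.4],[0,0,2,0,0,0,0.4],[0,0,0,0,0,0,0.4],[0,0,0,0,0,0,0.4]]'
python3 - <<'E'
from h import *
go(461.6,-274.8,100,175.7)
E
```

```text
t: 22.62
eef_pos: [462.5, -275.3, 106.8]
orientation: [-2.138, 2.301, -0.002]
contact_force: [0.3, -0.1, -1.3]
gripper_width: 53.5
grip_force: 63.2
shift cm [-0.05  0.09  0.68] turn [-0.002 -0.001  0.001] |j6 0.16 yaw 175.8
```

```bash
python3 -m inch '[[-0.05,0.08,0.5,0,0,0,0.4],[0,0,0.3,0,0,0,0.4],[0,0,0.3,0,0,0,0.4],[0,0,0,0,0,0,0.4]]'; python3 -m inch '[[0,0,0.2,0,0,0,0.4],[0,0,0.2,0,0,0,0.4],[0,0,0,0,0,0,0.4]]'
python3 - <<'E'
from h import *
s=bot.read_state();print(s['contact_force']);go(461.6,-274.8,88.5,175.7)
E
```

```text
t: 23.12
eef_pos: [460.7, -275.1, 94.7]
orientation: [2.136, -2.303, -0.001]
contact_force: [0.3, -0.7, -1.1]
gripper_width: 53.8
grip_force: 63.2
t: 23.5
eef_pos: [460.8, -275.1, 90.7]
orientation: [2.136, -2.303, -0.001]
contact_force: [-0.5, -1.1, -0.8]
gripper_width: 53.5
grip_force: 63.2
[-0.48532681 -1.09585767 -0.83349317]
shift cm [-0.03 -0.08  0.22] turn [0. 0. 0.] |j6 0.16 yaw 175.7
```

```bash
python3 -m inch '[[0,0,0.1,0,0,0,0.4],[0,0,0.1,0,0,0,0.4],[0,0,0,0,0,0,0.4]]'; python3 -m inch '[[0,0,0.1,0,0,0,0.4],[0,0,0,0,0,0,0.4]]'; python3 -m inch '[[0,0,0.1,0,0,0,0.4],[0,0,0,0,0,0,0.4]]'
```

```text
t: 23.88
eef_pos: [460.9, -275.1, 88.9]
orientation: [2.137, -2.303, -0.0]
contact_force: [-0.3, -0.2, -0.2]
gripper_width: 53.7
grip_force: 63.2
t: 24.12
eef_pos: [460.9, -275.1, 88.7]
orientation: [2.137, -2.303, 0.0]
contact_force: [-1.5, 1.4, 4.8]
gripper_width: 53.6
grip_force: 63.8
t: 24.38
eef_pos: [460.9, -275.1, 88.7]
orientation: [2.137, -2.303, 0.001]
contact_force: [-3.0, 3.5, 12.0]
gripper_width: 53.6
grip_force: 64.4
```

```bash
python3 -m inch '[[0,0,0,0,0,0,1],[0,0,0,0,0,0,1],[0,0,0,0,0,0,1],[0,0,-1,0,0,0,1],[-1,0,-4,0,0,0,1],[-4,0,-4,0,0,0,1],[-4,0,-2,0,0,0,1],[0,0,0,0,0,0,1]]'
python3 - <<'E'
from meas import *
img,K,C=snap('wrist'); cv2.imwrite('pics/w6.png',img); np.savez('w6.npz',img=img,K=K,C=C)
hsv=cv2.cvtColor(img,cv2.COLOR_BGR2HSV); h,s,v=[hsv[...,i] for i in range(3)]
u,vv=proj(K,C,[461,-275,30]).astype(int); print(u,vv,hsv[vv+32,u])
fit((v>175)&(s<70),K,C,30,(int(u),int(vv)),45,'ring@30')
E
```

```text
t: 25.38
eef_pos: [468.7, -183.7, 199.6]
orientation: [-2.138, 2.297, -0.006]
contact_force: [1.1, -0.1, -0.3]
gripper_width: 85.2
grip_force: 0.0
318 82 [105  22 236]
ring@30 circ 458.2 -276.2 d 63.0 ell [ 459.6 -275.5] [58.  58.7]
```

View pics/w6.png

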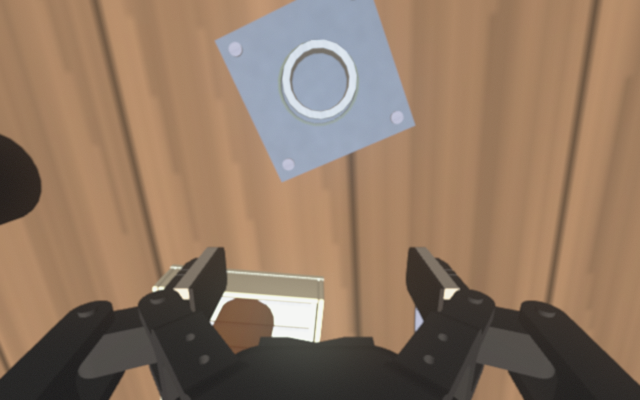

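The ring sits flat and concentric in the recess at (319,80). Now I'll fetch the lens, passing high over the tray.

```bash
python3 -m inch '[[-1,0,-5,0,0,0,1],[-4,0,-2,0,0,0,1],[-5.5,0,0,0,0,0,1],[-5.5,0,0,0,0,0,1],[-5.5,0,0,0,0,0,1],[-5.5,0,0,0,0,0,1],[-5.5,0,0,0,0,0,1],[-5.5,0,0,0,0,0,1]]'
python3 -m inch '[[-5.5,0.2,0,0,0,0,1],[-5.5,0.3,0,0,0,0,1],[-3,0,2,0,0,0,1],[0,0,4,0,0,0,1],[0,0,0,0,0,0,1],[0,0,0,0,0,0,1]]'
python3 - <<'E'
from h import *
go(503,340.3,99,175.7)
E
```

```text
t: 26.42
eef_pos: [496.3, 194.4, 266.1]
orientation: [2.134, -2.303, -0.0]
contact_force: [0.7, 0.1, 0.5]
gripper_width: 85.5
grip_force: 0.0
t: 27.18
eef_pos: [502.6, 333.1, 207.7]
orientation: [-2.135, 2.303, -0.001]
contact_force: [-0.2, 0.0, 0.3]
gripper_width: 85.4
grip_force: 0.0
shift cm [-0.72  0.02 10.87] turn [-0.001 -0.    -0.001] |j6 -0.93 yaw 175.7
```

```bash
python3 -m inch '[[-0.7,0,2,0,0,0,1],[0,0,4,0,0,0,1],[0,0,3,0,0,0,1],[0,0,1.5,0,0,0,1],[0,0,0.4,0,0,0,1],[0,0,0,0,0,0,0.8],[0,0,0,0,0,0,0.4],[0,0,0,0,0,0,0.4]]'
python3 -m inch '[[0,0,0,0,0,0,0.3],[0,0,0,0,0,0,0.3],[0,0,0,0,0,0,0.3],[0,0,0,0,0,0,0.3]]'
```

```text
t: 28.18
eef_pos: [502.9, 341.2, 99.6]
orientation: [-2.135, 2.3, -0.0]
contact_force: [-0.5, -0.2, 5.1]
gripper_width: 48.8
grip_force: 62.0
t: 28.68
eef_pos: [502.9, 341.3, 99.6]
orientation: [-2.135, 2.3, -0.0]
contact_force: [0.1, -0.8, 6.4]
gripper_width: 48.4
grip_force: 62.1
```

```bash
python3 -m inch '[[0,0,-0.5,0,0,0,0.3],[0,0,-2.5,0,0,0,0.3],[0,0,-4,0,0,0,0.3],[0,0,-4,0,0,0,0.3],[0,0,-4,0,0,0,0.3],[1,0,-1,0,0,0,0.3],[3,0,0,0,0,0,0.3],[5,0,0,0,0,0,0.3]]'
python3 -m inch '[[5.3,0,0,0,0,0,0.3],[5.3,0,0,0,0,0,0.3],[5.3,0,0,0,0,0,0.3],[5.3,0,0,0,0,0,0.3],[5.3,0,0,0,0,0,0.3],[5.3,0,0,0,0,0,0.3],[5.3,0,0,0,0,0,0.3],[5,0,0,0,0,0,0.3]]'
python3 -m inch '[[3.4,0,0,0,0,0,0.3],[1.2,0,0,0,0,0,0.3],[0,0,0,0,0,0,0.3],[0,0,0,0,0,0,0.3]]'
python3 - <<'E'
from meas import *
img,K,C=snap('wrist'); cv2.imwrite('pics/w7.png',img); np.savez('w7.npz',img=img,K=K,C=C)
T=bot.read_state()['eef_pos'];print(T,proj(K,C,[461,-275,30]),proj(K,C,[T[0],T[1],T[2]-31.6]))
go(461.3,-275,130,175.7)
E
```

```text
t: 29.68
eef_pos: [494.3, 249.8, 255.8]
orientation: [2.135, -2.299, -0.001]
contact_force: [0.6, -1.2, -2.2]
gripper_width: 48.8
grip_force: 62.5
t: 30.68
eef_pos: [461.9, -170.7, 256.2]
orientation: [2.134, -2.303, -0.005]
contact_force: [1.0, 0.6, -2.3]
gripper_width: 48.9
grip_force: 62.5
t: 31.18
eef_pos: [460.2, -214.0, 257.5]
orientation: [2.137, -2.302, -0.002]
contact_force: [0.0, 0.7, -1.9]
gripper_width: 48.3
grip_force: 62.5
[ 460.35595681 -213.89856997  257.67281764] [310.19504928 122.11522797] [315.76625368 302.99095985]
shift cm [ 6.09 -0.55 12.76] turn [0.001 0.    0.001] |j6 0.04 yaw 175.8
```

View pics/w7.png

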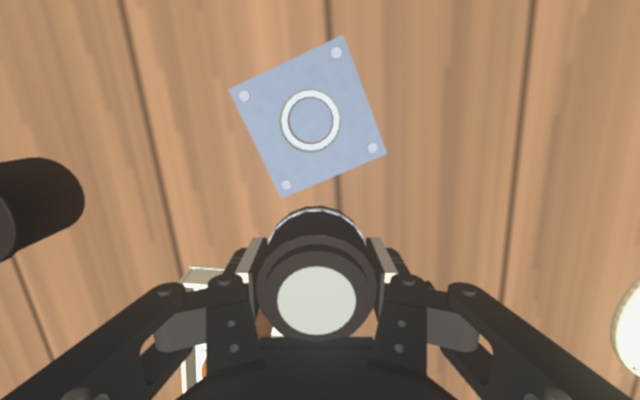

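The held lens shows its glass at (316,300), and the seated ring is at (310,121). I'll measure both centres.

Run:
```python
from meas import *
d=np.load('w7.npz'); img,K,C=d['img'],d['K'],d['C']
hsv=cv2.cvtColor(img,cv2.COLOR_BGR2HSV); h,s,v=[hsv[...,i] for i in range(3)]
for sat in(25,40,55): fit((s<sat)&(v>170),K,C,30,(310,121),37,'ring s<%d'%sat)
# inner hole
m=((s<40)&(v>170)).astype(np.uint8); mm=np.zeros_like(m); cv2.circle(mm,(310,121),37,1,-1); m&=mm
cs,hi=cv2.findContours(m,cv2.RETR_CCOMP,cv2.CHAIN_APPROX_NONE)
for c,hh in zip(cs,hi[0]):
    if hh[3]>=0 and cv2.contourArea(c)>300:
        e=cv2.fitEllipse(np.array([ray(K,C,*p[0],30)[:2] for p in c],np.float32)); print('hole@30',e)
T=bot.read_state()['eef_pos']; print(T)
for dz in(31.6,33.6):fit((s<45)&(v>170),K,C,T[2]-dz,(316,300),46,'glass')
print([hsv[y,316] for y in range(225,265,4)])
```

```text
ring s<25 circ 460.0 -278.0 d 58.6 ell [ 460.4 -277.3] [55.5 56.6]
ring s<40 circ 461.1 -275.6 d 62.1 ell [ 460.1 -276.7] [57.6 58.5]
ring s<55 circ 461.2 -275.0 d 70.3 ell [ 461.2 -275. ] [67.4 69.4]
hole@30 ((461.8909606933594, -276.05291748046875), (41.07318115234375, 42.83034896850586), 133.6487274169922)
[ 460.35595681 -213.89856997  257.67281764]
glass circ 460.2 -214.6 d 30.1 ell [ 460.1 -214.6] [29.6 29.7]
glass circ 460.3 -213.2 d 30.7 ell [ 460.2 -213.3] [30.2 30.3]
[array([ 8, 34, 60], dtype=uint8), array([ 5, 26, 59], dtype=uint8), array([11, 35, 59], dtype=uint8), array([11, 32, 87], dtype=uint8), array([10, 36, 84], dtype=uint8), array([11, 34, 60], dtype=uint8), array([13, 32, 56], dtype=uint8), array([ 9, 31, 82], dtype=uint8), array([11, 25, 81], dtype=uint8), array([10, 28, 81], dtype=uint8)]
```

```bash
python3 -m inch '[[2,-0.2,1,0,0,0,0.3],[3,-0.3,3,0,0,0,0.3],[1.15,0,4,0,0,0,0.3],[0,0,3,0,0,0,0.3],[0,0,1.5,0,0,0,0.3],[0,0,0,0,0,0,0.3],[0,0,0,0,0,0,0.3]]'
python3 - <<'E'
from h import *
go(460.9,-275.6,121,175.7)
E
```

```text
t: 32.1
eef_pos: [461.9, -276.5, 134.3]
orientation: [-2.137, 2.301, -0.004]
contact_force: [0.2, 0.4, -2.5]
gripper_width: 48.5
grip_force: 62.5
shift cm [-0.08  0.11  1.33] turn [-0.003 -0.001  0.001] |j6 0.16 yaw 175.8
```

```bash
python3 -m inch '[[-0.08,0.11,0.8,0,0,0,0.3],[0,0,0.5,0,0,0,0.3],[0,0,0,0,0,0,0.3],[0,0,0,0,0,0,0.3]]'
python3 - <<'E'
from h import *
go(460.9,-275.6,121,175.7)
E
python3 -m inch '[[0,0,0.2,0,0,0,0.3],[0,0,0.2,0,0,0,0.3],[0,0,0.1,0,0,0,0.3],[0,0,0,0,0,0,0.3]]'
```

```text
t: 32.6
eef_pos: [459.9, -275.8, 120.0]
orientation: [-2.137, 2.303, -0.0]
contact_force: [0.8, -0.8, -1.8]
gripper_width: 48.5
grip_force: 62.5
shift cm [-0.03 -0.1  -0.1 ] turn [-0. -0.  0.] |j6 0.16 yaw 175.7
t: 33.1
eef_pos: [459.7, -275.7, 114.8]
orientation: [2.136, -2.303, -0.0]
contact_force: [1.1, 0.3, -1.7]
gripper_width: 48.9
grip_force: 62.5
```

```bash
python3 -m inch '[[0,-0.07,0.2,0,0,0,0.3],[0,0,0.2,0,0,0,0.3],[0,0,0,0,0,0,0.3]]';python3 -m inch '[[0,0,0.2,0,0,0,0.3],[0,0,0.1,0,0,0,0.3],[0,0,0,0,0,0,0.3]]'
```

```text
t: 33.48
eef_pos: [460.3, -275.7, 110.7]
orientation: [2.136, -2.303, -0.001]
contact_force: [0.5, 0.2, -1.8]
gripper_width: 48.4
grip_force: 62.5
t: 33.85
eef_pos: [460.4, -275.7, 107.8]
orientation: [2.137, -2.303, -0.0]
contact_force: [0.1, 1.4, -1.8]
gripper_width: 48.9
grip_force: 62.5
```

```bash
python3 -m inch '[[0,0,0.1,0,0,0,0.3],[0,0,0.1,0,0,0,0.3],[0,0,0,0,0,0,0.3]]';python3 -m inch '[[0,0,0.1,0,0,0,0.3],[0,0,0,0,0,0,0.3]]'
```

```text
t: 34.22
eef_pos: [460.4, -275.7, 105.8]
orientation: [2.137, -2.303, -0.0]
contact_force: [1.0, 0.2, -2.1]
gripper_width: 48.6
grip_force: 62.5
t: 34.48
eef_pos: [460.5, -275.8, 105.6]
orientation: [-2.137, 2.303, -0.001]
contact_force: [-0.9, 1.4, 4.1]
gripper_width: 49.2
grip_force: 62.9
```

Contact came at 105.6, exactly the predicted home height. Releasing, then checking.

```bash
python3 -m inch '[[0,0,0,0,0,0,0.9],[0,0,0,0,0,0,0.9],[0,0,0,0,0,0,0.9],[0,0,-1,0,0,0,0.9],[0,0,-4,0,0,0,1],[-3,0,-5,0,0,0,1],[-4,0,-5,0,0,0,1],[0,0,0,0,0,0,1]]'
python3 - <<'E'
from meas import *
img,K,C=snap('wrist'); 
hsv=cv2.cvtColor(img,cv2.COLOR_BGR2HSV); h,s,v=[hsv[...,i] for i in range(3)]
u,vv=proj(K,C,[461,-275.5,74]).astype(int)
for z in(72,74): fit((s<45)&(v>150),K,C,z,(int(u),int(vv)),22,'glass')
a=img[max(0,vv-100):vv+120,u-120:u+120]
img,K,C=snap('side'); u,vv=proj(K,C,[461,-275,40]).astype(int); b=cv2.resize(img[vv-55:vv+55,u-60:u+60],(240,220),interpolation=2)
cv2.imwrite('pics/w8.png',np.hstack([cv2.resize(a,(240,220)),b]))
go(548.8,-52,270,90)
E
```

```text
t: 35.48
eef_pos: [467.6, -205.7, 259.1]
orientation: [-2.136, 2.294, -0.014]
contact_force: [-0.1, -0.9, -0.4]
gripper_width: 85.2
grip_force: 0.0
glass circ 460.0 -276.8 d 30.5 ell [ 460.  -276.8] [29.7 29.9]
glass circ 460.0 -276.8 d 30.3 ell [ 460.  -276.8] [29.5 29.6]
shift cm [-16.02  -7.16  -1.51] turn [-1.000e-03  2.000e-03  1.497e+00] |j6 0.02 yaw 175.7
```

View pics/w8.png

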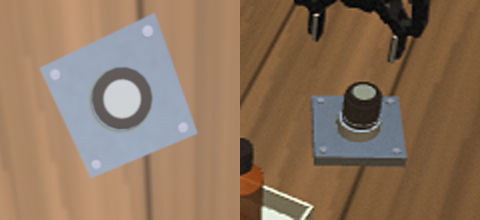

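The lens stands upright and home in the ring. Next the jar goes back first, then the bottle, whose higher grip clears the jar lid.

```bash
python3 -m inch '[[0,0,0,0,0,0.18,1],[0,0,0,0,0,0.18,1],[0,0,0,0,0,0.18,1],[0,0,0,0,0,0.18,1],[0,0,0,0,0,0.18,1],[0,0,0,0,0,0.18,1],[0,0,0,0,0,0.18,1],[0,0,0,0,0,0.18,1]]'
python3 -m inch '[[0,0,0,0,0,0.057,1],[-1.6,4,0,0,0,0,1],[-2,5,0,0,0,0,1],[-2,5,0,0,0,0,1],[-2,5,0,0,0,0,1],[-1.6,4,0,0,0,0,1],[-0.4,2.3,0,0,0,0,1],[0,0,0,0,0,0,1]]'
python3 - <<'E'
from h import *
go(563.6,47.2,154,90)
E
```

```text
t: 36.58
eef_pos: [464.7, -207.5, 252.0]
orientation: [0.076, -3.137, -0.001]
contact_force: [0.3, -0.2, -0.5]
gripper_width: 85.6
grip_force: 0.0
t: 37.58
eef_pos: [561.8, 46.6, 251.8]
orientation: [-0.0, -3.138, 0.002]
contact_force: [-0.1, -0.5, -0.3]
gripper_width: 85.5
grip_force: 0.0
shift cm [-0.21  0.08  9.78] turn [-0.001 -0.004 -0.   ] |j6 -1.94 yaw 90.0
```

```bash
python3 -m inch '[[-0.2,0.06,2,0,0,0,1],[0,0,4,0,0,0,1],[0,0,3,0,0,0,1],[0,0,0.75,0,0,0,1],[0,0,0,0,0,0,0.6],[0,0,0,0,0,0,0.5],[0,0,0,0,0,0,0.5],[0,0,0,0,0,0,0.5]]'
python3 -m inch '[[0,0,0,0,0,0,0.5],[0,0,0,0,0,0,0.5]]'
python3 -m inch '[[0,0,-0.5,0,0,0,0.5],[0,0,-2.5,0,0,0,0.5],[0,0,-4,0,0,0,0.5],[0,0,-2,0,0,0,0.5],[0,0,0,0,0,0,0.5]]'
python3 - <<'E'
from h import *
go(435.4,348.2,240,90)
E
```

```text
t: 38.58
eef_pos: [564.5, 46.7, 157.4]
orientation: [0.001, 3.139, 0.001]
contact_force: [-0.5, -0.4, 2.8]
gripper_width: 62.5
grip_force: 65.8
t: 38.83
eef_pos: [564.7, 46.7, 157.4]
orientation: [0.001, 3.139, 0.0]
contact_force: [-0.1, -0.3, 5.4]
gripper_width: 62.4
grip_force: 66.3
t: 39.45
eef_pos: [564.0, 46.7, 247.0]
orientation: [0.002, 3.14, 0.002]
contact_force: [0.2, -0.7, -2.1]
gripper_width: 62.3
grip_force: 66.2
shift cm [12.9  30.13  0.72] turn [ 0.001  0.002 -0.001] |j6 -1.94 yaw 89.9
```

```bash
python3 -m inch '[[0.6,1.5,0,0,0,0,0.5],[1.5,3.3,0,0,0,0,0.5],[2,4.6,0,0,0,0,0.5],[2,4.6,0,0,0,0,0.5],[2,4.6,0,0,0,0,0.5],[2,4.6,0,0,0,0,0.5],[1.8,4.4,0,0,0,0,0.5],[0.9,2.5,0,0,0,0,0.5]]'
python3 -m inch '[[0,0,0,0,0,0,0.5],[0,0,2,0,0,0,0.5],[0,0,3,0,0,0,0.5],[0,0,1.2,0,0,0,0.5],[0,0,0,0,0,0,0.5],[0,0,0,0,0,0,0.5]]'
python3 - <<'E'
from h import *
go(436.4,348.2,164.4,90)
E
```

```text
t: 40.45
eef_pos: [434.0, 349.7, 244.2]
orientation: [0.002, -3.139, 0.004]
contact_force: [0.9, -0.2, -1.7]
gripper_width: 62.3
grip_force: 66.3
t: 41.2
eef_pos: [436.8, 348.0, 185.1]
orientation: [0.002, 3.14, 0.002]
contact_force: [0.8, 0.5, -2.3]
gripper_width: 62.2
grip_force: 66.3
shift cm [0.04 0.01 2.07] turn [ 0.001  0.001 -0.001] |j6 -2.54 yaw 89.9
```

```bash
python3 -m inch '[[0,0,1,0,0,0,0.5],[0,0,0.7,0,0,0,0.5],[0,0,0.25,0,0,0,0.5],[0,0,0,0,0,0,0.5]]'; python3 -m inch '[[0,0,0.1,0,0,0,0.5],[0,0,0.1,0,0,0,0.5],[0,0,0,0,0,0,0.5]]'
```

```text
t: 41.7
eef_pos: [436.3, 347.8, 164.7]
orientation: [0.002, 3.141, 0.0]
contact_force: [-0.4, 0.1, -2.4]
gripper_width: 62.2
grip_force: 66.3
t: 42.08
eef_pos: [436.7, 348.0, 164.4]
orientation: [0.001, 3.14, 0.001]
contact_force: [-2.2, -1.9, 6.8]
gripper_width: 62.1
grip_force: 67.5
```

Down. Release, then go for the bottle.

```bash
python3 -m inch '[[0,0,0,0,0,0,1],[0,0,0,0,0,0,1],[0,0,0,0,0,0,1],[0,0,-1,0,0,0,1],[0,0,-4,0,0,0,1],[0,0,-5,0,0,0,1],[-0.5,-2,-1,0,0,0,1],[-1.4,-4.5,0,0,0,0,1]]'
python3 -m inch '[[-1.5,-5,0,0,0,0,1],[-1.5,-5,0,0,0,0,1],[-1.5,-5,0,0,0,0,1],[-1.5,-5,0,0,0,0,1],[-1.5,-5,0,0,0,0,1],[-1,-5,0,0,0,0,1],[-0.8,-3.5,0,0,0,0,1],[0,0,0,0,0,0,1]]'
python3 - <<'E'
from h import *
go(548.8,-52,194,90)
E
```

```text
t: 43.08
eef_pos: [455.4, 283.0, 274.3]
orientation: [-0.002, 3.139, 0.004]
contact_force: [0.1, -0.8, 0.2]
gripper_width: 85.4
grip_force: 0.0
t: 44.08
eef_pos: [547.5, -54.9, 272.2]
orientation: [-0.009, -3.14, 0.0]
contact_force: [-0.1, -0.6, 0.2]
gripper_width: 85.3
grip_force: 0.0
shift cm [-0.14  0.29  7.82] turn [-0.    -0.001 -0.005] |j6 -1.77 yaw 89.7
```

```bash
python3 -m inch '[[-0.12,0.25,2,0,0,-0.005,1],[0,0,3,0,0,0,1],[0,0,2,0,0,0,1],[0,0,0.7,0,0,0,1],[0,0,0,0,0,0,0.5],[0,0,0,0,0,0,0.2],[0,0,0,0,0,0,0.1],[0,0,0,0,0,0,0.1]]'
python3 -m inch '[[0,0,0,0,0,0,0.1],[0,0,0,0,0,0,0.1],[0,0,0,0,0,0,0.1],[0,0,0,0,0,0,0.1]]'
python3 -m inch '[[0,0,-0.5,0,0,0,0.1],[0,0,-2,0,0,0,0.1],[0,0,-3,0,0,0,0.1],[0,0,-2,0,0,0,0.1],[0,0,0,0,0,0,0.1]]'
python3 - <<'E'
from h import *
go(429,264.6,270,90)
E
```

```text
t: 45.08
eef_pos: [549.5, -50.1, 196.9]
orientation: [-0.006, 3.14, -0.0]
contact_force: [-0.4, -1.7, 3.8]
gripper_width: 30.0
grip_force: 59.3
t: 45.58
eef_pos: [549.6, -50.1, 196.8]
orientation: [-0.006, 3.139, -0.001]
contact_force: [-0.0, -2.0, 6.3]
gripper_width: 30.2
grip_force: 59.5
t: 46.2
eef_pos: [549.1, -49.6, 271.2]
orientation: [-0.006, 3.14, 0.002]
contact_force: [-0.4, 1.1, -3.6]
gripper_width: 30.4
grip_force: 59.6
shift cm [11.9  31.46  0.14] turn [0.001 0.002 0.004] |j6 -1.77 yaw 90.2
```

```bash
python3 -m inch '[[0.6,1.5,-1,0,0,0.004,0.1],[1.2,3.2,0,0,0,0,0.1],[1.8,4.7,0,0,0,0,0.1],[1.8,4.7,0,0,0,0,0.1],[1.8,4.7,0,0,0,0,0.1],[1.8,4.7,0,0,0,0,0.1],[1.6,4.3,0,0,0,0,0.1],[0.9,2.3,0,0,0,0,0.1]]'
python3 -m inch '[[0.4,1.3,0,0,0,0,0.1],[0,0,1,0,0,0,0.1],[0,0,2.5,0,0,0,0.1],[0,0,2,0,0,0,0.1],[0,0,0,0,0,0,0.1],[0,0,0,0,0,0,0.1]]'
python3 - <<'E'
from h import *
go(429.6,264.6,204,90)
E
```

```text
t: 47.2
eef_pos: [432.1, 253.2, 279.8]
orientation: [0.003, -3.14, 0.001]
contact_force: [0.5, -0.1, -2.9]
gripper_width: 30.2
grip_force: 60.0
t: 47.95
eef_pos: [430.6, 263.7, 226.1]
orientation: [0.002, 3.141, 0.0]
contact_force: [1.0, 1.2, -2.0]
gripper_width: 30.2
grip_force: 59.9
shift cm [0.1  0.09 2.21] turn [ 0.     0.001 -0.001] |j6 -2.44 yaw 89.9
```

```bash
python3 -m inch '[[0.1,0.09,1,0,0,0,0.1],[0,0,0.8,0,0,0,0.1],[0,0,0.3,0,0,0,0.1],[0,0,0,0,0,0,0.1]]'; python3 -m inch '[[0,0,0.1,0,0,0,0.1],[0,0,0.1,0,0,0,0.1],[0,0,0,0,0,0,0.1]]'
```

```text
t: 48.45
eef_pos: [429.0, 265.0, 204.5]
orientation: [-0.0, -3.141, 0.001]
contact_force: [0.4, 0.4, -3.1]
gripper_width: 30.1
grip_force: 60.3
t: 48.82
eef_pos: [429.4, 265.2, 203.8]
orientation: [-0.0, 3.14, 0.001]
contact_force: [-1.3, -1.4, 5.0]
gripper_width: 30.2
grip_force: 60.7
```

Down. Release and return to the first viewing pose (446,296,350) to compare.

```bash
python3 -m inch '[[0,0,0,0,0,0,1],[0,0,0,0,0,0,1],[0,0,0,0,0,0,1],[0,0,-1,0,0,0,1],[0,0,-4,0,0,0,1],[0,0,-5,0,0,0,1],[-1.6,3.1,-4.6,0,0,0,1],[0,0,0,0,0,0,1]]'
python3 -m inch '[[0,0,0,0,0,0,1]]' >/dev/null
python3 - <<'E'
from meas import *
img,K,C=snap('wrist'); cv2.imwrite('pics/w9.png',img)
hsv=cv2.cvtColor(img,cv2.COLOR_BGR2HSV); h,s,v=[hsv[...,i] for i in range(3)]
q=lambda p:tuple(int(a) for a in proj(K,C,p))
fit((v<115)&(s<110),K,C,157,q([429,264,157]),25,'cap'); fit((s<62)&(v>150),K,C,120,q([435,348,120]),36,'lid')
t=snap('top')[0]; sd=snap('side')[0]
cv2.imwrite('pics/end.png',np.vstack([cv2.resize(np.hstack([img,sd]),(800,250)),cv2.resize(np.hstack([t,cv2.imread('pics/top0.png')]),(800,250))]))
E
```

```text
t: 49.82
eef_pos: [446.8, 298.3, 353.6]
orientation: [-0.002, 3.134, 0.011]
contact_force: [0.2, -0.1, -1.0]
gripper_width: 85.6
grip_force: 0.0
cap circ 428.7 262.8 d 33.5 ell [429.  262.6] [29.2 33.1]
lid circ 435.8 349.0 d 63.0 ell [436.  349.1] [61.1 61.9]
```

View pics/end.png

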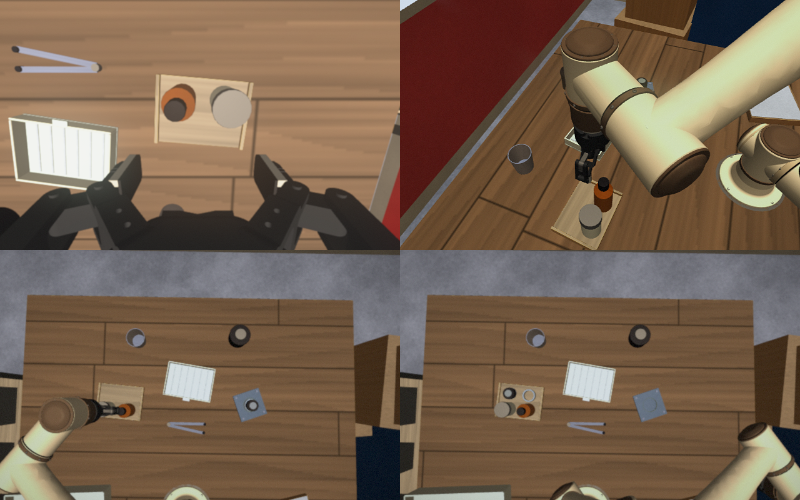

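The bottle and jar are upright within 2 mm of where they started. The lens is in the panel, and the film tank, beaker and tongs haven't moved.

```bash
python3 -c "
from cell import bot
print(bot.close_job())"
```

```text
the job is handed in; nothing more can be done
None
```

I fitted the ring and lens fully home in the lens panel, put the bottle and jar back upright within about 2 mm of where they started, left the film tank, beaker and tongs untouched, and handed in at about 50 s (limit 138 s).

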